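# Clamp a porcelain plate on the sloping decorating stand

## Task

Tighten the three clamp knobs that hold the plate on the sloping decorating stand: turn each clockwise until it is fully home against its end stop, the single upper knob first and then the two lower ones in either order. Do not touch the plate, leave the cup, vase and dish beside the stand where they are, and let go of everything at the end.

Things in the scene. Friction and masses are not known exactly. Their poses are not given: they have to be found in the camera images.
- stand: Fixed plywood board 360 mm wide (y), 350 up the slope, on a wooden foot. Origin on the table under its middle; x level towards the high far edge, z up. It rises 32 degrees from its lower edge (150 mm to -x of the origin, face 35 mm above the table). The plate lies in its middle, the three knobs on a 130 mm radius circle round it: one above, two below.
- plate_rim (a point): Centre of the rim plane of the round white porcelain plate, 200 mm across, fixed on the board; z square to the board, outward. Rim 23 mm above the board face. Not to be touched. A flat steel jaw runs from each knob post in over the rim, top at most 39 mm above the board face; it sinks 5 mm as its knob is tightened.
- knob_top_grip (a point): On the axis of the upper black wing knob (alone above the plate). Bar 70 mm long (x), 14 wide (y), 40 tall (z: turning axis, square to the board, outward), reaching 12 mm above and 28 below this point; round hub 36 mm across under it, its top 26 mm below this point, board face 76 mm below. Turns with the knob. All three knobs are alike.
- knob_left_grip (a point): On the axis of the lower left black wing knob (below the plate, on the +y side). Bar 70 mm long (x), 14 wide (y), 40 tall (z: turning axis, square to the board, outward), reaching 12 mm above and 28 below this point; round hub 36 mm across under it, its top 26 mm below this point, board face 76 mm below. Turns with the knob. All three knobs are alike.
- knob_right_grip (a point): On the axis of the lower right black wing knob (below the plate, on the -y side). Bar 70 mm long (x), 14 wide (y), 40 tall (z: turning axis, square to the board, outward), reaching 12 mm above and 28 below this point; round hub 36 mm across under it, its top 26 mm below this point, board face 76 mm below. Turns with the knob. All three knobs are alike.
- knob_top (a joint): Angle of the upper knob (rad), 0 loose, growing as it tightens: clockwise seen looking down on the board (a positive turn about its point's -z). Stiff (0.12 N m), stays where left, stops dead at its tight end, somewhere in 2.3 to 2.9 and different for each knob: feel for it. It starts 1.8 to 2.3 rad short of that, more than one grasp turns.
- knob_left (a joint): Angle of the lower left knob (rad), 0 loose, growing as it tightens: clockwise seen looking down on the board (a positive turn about its point's -z). Stiff (0.12 N m), stays where left, stops dead at its tight end, somewhere in 2.3 to 2.9 and different for each knob: feel for it. It starts 1.8 to 2.3 rad short of that, more than one grasp turns.
- knob_right (a joint): Angle of the lower right knob (rad), 0 loose, growing as it tightens: clockwise seen looking down on the board (a positive turn about its point's -z). Stiff (0.12 N m), stays where left, stops dead at its tight end, somewhere in 2.3 to 2.9 and different for each knob: feel for it. It starts 1.8 to 2.3 rad short of that, more than one grasp turns.
- cup: Loose unglazed terracotta cup, 84 mm across, 85 mm tall, beside the stand on its +y side. Origin under its middle.
- vase: Loose white porcelain vase, 90 mm across, 130 mm tall, beside the stand on its -y side. Origin under its middle.
- dish: Loose dark metal dish, 110 mm across, 18 mm high, beside the stand on its -y side, nearer the robot than the vase. Origin under its middle.

How it is judged (in metres and radians):
On the way, in this order (a step that is already met when the one before it is completed fails the run):
1. the upper knob is home against its stop (within 0.1 rad) while neither lower knob is nearly home (both still more than 0.5 rad short) (value of joint knob_top above 2.5 rad and value of joint knob_left below 1.9 rad and value of joint knob_right below 2.3 rad), for 0.1 s.
2. one of the lower knobs is home against its stop (within 0.1 rad) ((value of joint knob_left above 2.3 rad or value of joint knob_right above 2.7 rad)), for 0.1 s.
At the end, for the whole second after the job is handed in: All three knobs are within 0.1 rad of their end stops (stops at 2.6 upper, 2.4 lower left, 2.8 lower right) and at rest (value of joint knob_top above 2.5 rad and value of joint knob_left above 2.3 rad and value of joint knob_right above 2.7 rad and velocity of joint each of knob_top, knob_left, knob_right below 0.1 rad/s); the robot touches nothing.
It fails at once if the robot pushes on the plate with more than 2 N (contact force between any of the fingers, the arm and plate above 2 N).
It fails at once if the cup, vase or dish is shifted by more than 20 mm or tipped (distance of any of cup, vase, dish from where it was at the start of the episode above 0.02 m or angle between any of cup, vase, dish's own z axis and vertical above 0.35 rad).
It also fails if it takes over 72 s, if anything falls off the work surface, if the arm or the gripper's body presses on something with over 40 N, if the wrist force passes 120 N, or if a joint passes its speed limit or range.

## Robot

A 6-joint arm with a two-finger parallel gripper is mounted at the origin on the work surface. World frame = base frame: x ahead of the robot, y to its left, z up, the work surface at z = 0. Lengths are in mm, angles in rad, forces in N, time in s.
With the tool pointing down it reaches from about 350 to 925 mm from the base axis. Payload 6.4 kg.
Tool frame: the origin (TCP) lies at the very end of the fingers, on their centre line; the grasp point (between the pads) lies 19 mm behind it; z points along the fingers, y is the line along which they close (so a half turn about z gives the same grasp; the last joint's range is limited). The gripper opens to 85 mm and grips with 20 to 120 N. Pads are 22 mm wide; open, the fingers measure 114 mm over their backs; the gripper's body (76 mm by 85 mm) begins 54 mm behind the grasp point. The pads swing forward as they close: fully open they stand 13 mm farther back than shut.
Start: joints at [-1.519, 0.245, 1.558, -0, 1.339, -0.174], TCP at [145.53, -633.51, 207.39] pointing down, gripper open.
Joint ranges: [-3.13, 3.13], [-1.02, 2.26], [0.13, 2.54], [-0.95, 4.09], [0.21, 2.88], [-2.74, 2.74]. Speed limits (rad/s): [2.57, 2.57, 3.14, 3.14, 3.14, 3.14].

## Interface

Orientations are given as a unit quaternion [x, y, z, w].
In Python, from plant import * gives the robot as it stands.
- The arm moves only by the tool send_rows, never from a script. Its arguments are lists of equal length, an entry for each row: "delta_pos": the shift along the tool's x, y, z in cm, a list of three; "angular": the turn, a rotation vector about the tool's x, y, z in rad, a list of three; "jaw": the finger opening in cm, from 0 to 8.54. A call has 1 to 20 rows; each row shifts and turns the commanded pose from where the row before left it, along the tool's axes as they then stand; what a row does not reach is not made up. A row lasts 1/12 s, in which the tool goes at most 41.7 mm and 7.16 degrees, less where a joint would pass 70% of its speed; a pose out of reach is approached as far as the arm can. A call is refused whole if a number of a shift passes 4.17 or a number of a turn 0.125, either way. A call with a gripper value outside its range is refused whole. The fingers move at their own pace and stop on an object; the grip force is fixed at half the most. Time passes only in rows, so rows that do not move let the fingers close. It gives the time, the measured TCP pose, the force, the opening and the grip force at its end, in the units of the state.
- state(): the state, without advancing time (a new reading comes with each control period).
- get_image(name): name is "scene" or "top" or "wrist"; returns (picture, depth): 480x640x3 uint8, red, green, blue; 480x640 float32, mm along the optical axis (not along the pixel's ray), 0 where there is no reading.
- calibration(name): a dict with "fx", "fy", "cx", "cy" (pixels), "rvec" (rotation vector, rad) and "tvec" (3), from world to camera coordinates, as OpenCV has them. Camera axes: x right, y down, z forward; pixel columns grow to the right and rows downward; lengths in mm; the calibration is good to about 2 mm. The wrist camera is an equidistant fisheye: a pixel r from the principal point sees the ray r / f radians off the axis. A picture is of the moment at which its call begins: read the wrist's pose just before it. calibration takes no time and is no camera call; for the wrist camera it gives the pose at the moment of the call.
- finish_job(): hands the job in; it is judged then, once.
The state is a dict: "time_s": time; "q": joint angles; "qd": joint speeds; "effort": joint torques, N m; "position": TCP position; "orientation": TCP orientation; "wrist_force": force on the tool from outside, world axes, zero at the start; "torque": the same for the moment, N m; "width": opening from 0.0 (shut) to 1.0 (fully open); "grasp_force": force on a finger pad.
Only numpy, scipy, OpenCV 4.12 (cv2) and the standard library are available. Lean on these libraries where they do the work, as an engineer would, in place of code of your own. Each camera call takes 0.05 s, during which the arm holds its last target. There are 200 camera calls.

## Working session

There is one attempt and no reset: what is moved stays moved. The work goes in short steps, Python scripts to look and compute and a tool call to move; the robot and the scene stay as the last step left them, time stands still between calls to the robot, and variables do not carry over. Pictures are saved under pics/ and viewed, at most 10 in all, crops included, and the job is handed in when it is done.

Besides the shell and the picture viewer there is one more tool, called after ">>>" by a JSON object that holds its "op" and its "data". send_rows: Moves the arm, as the interface text tells. Its arguments: {"type":"object","properties":{"delta_pos":{"type":"array"},"angular":{"type":"array"},"jaw":{"type":"array"}},"required":["delta_pos","angular","jaw"]}

```bash
ls; mkdir -p pics; python3 - <<'E'
from plant import *
import cv2,numpy as np
print(state())
for n in("scene","top"):
    p,d=get_image(n); cv2.imwrite(f"pics/{n}0.png",p[:,:,::-1]); np.savez(f"{n}0.npz",p=p,d=d); print(n,calibration(n))
E
```

```text
pics
{'time_s': 0.0, 'q': array([-1.51910297e+00,  2.45845357e-01,  1.55903673e+00, -7.18712957e-07,
        1.33867454e+00, -1.74123791e-01]), 'qd': array([-0.00029385, -0.00019931, -0.00065298,  0.00056379, -0.00137941,
       -0.00066237]), 'effort': array([ 8.14741779e-04, -4.29505491e+01, -3.26132119e+01, -1.44497408e-04,
        5.17847075e-03, -1.14504127e-05]), 'position': array([ 145.49541336, -632.8824881 ,  206.2481375 ]), 'orientation': array([ 9.93632107e-01,  1.12668857e-01,  5.97261372e-05, -9.80170872e-04]), 'wrist_force': array([0.54908507, 0.27056346, 1.14739619]), 'torque': array([-0.06704478,  0.02658045,  0.03220816]), 'grasp_force': 0.0, 'width': 0.9990749692636068}
scene {'fx': 496.33024657560327, 'fy': 496.33024657560327, 'cx': 320.53633370463245, 'cy': 245.75019304978218, 'rvec': array([ 2.11118446,  1.45694328, -0.46106221]), 'tvec': array([-248.85876457, -346.30619698, 1497.82434992])}
top {'fx': 457.1674556934362, 'fy': 457.1674556934362, 'cx': 321.8135162708237, 'cy': 236.75510101332688, 'rvec': array([ 2.19111564, -2.17036946,  0.11131159]), 'tvec': array([   5.47926688,  595.38947481, 1062.39283584])}
```

View pics/top0.png

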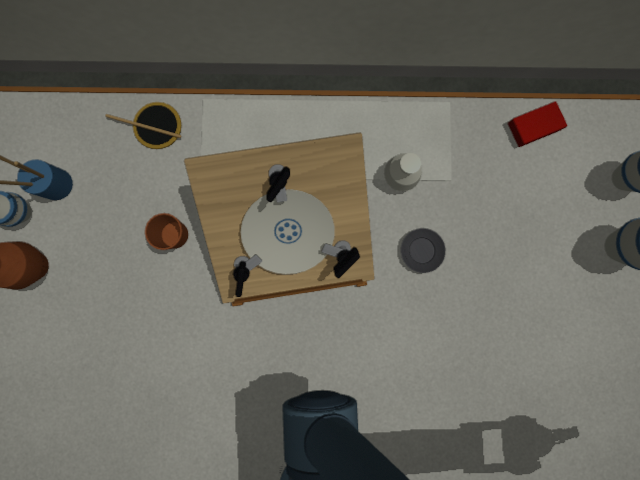

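View pics/scene0.png

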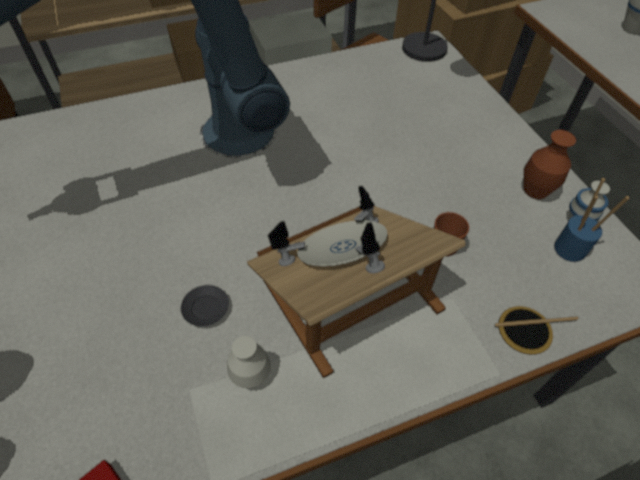

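The top view shows the board (corners about (186,158), (361,133), (374,279), (222,303)), with the knobs at about (278,184) upper, (241,272) left and (345,262) right. The cup is at (166,232), the vase at (405,168) and the dish at (423,250). Next I'll take 3D positions from the depth.

```bash
cat > h.py <<'E'
import numpy as np,cv2
from scipy.spatial.transform import Rotation as R
def cloud(d,c):
    v,u=np.mgrid[:480,:640]
    P=np.dstack([(u-c["cx"])/c["fx"]*d,(v-c["cy"])/c["fy"]*d,d])
    return (P-c["tvec"])@R.from_rotvec(c["rvec"]).as_matrix()
E
cat > m.py <<'E'
from h import *
from plant import *
cl={}
for n in("top","scene"):
    z=np.load(n+"0.npz"); p=z["p"].astype(int); W=cloud(z["d"],calibration(n)); cl[n]=(p,W)
p,W=cl["top"]
m=np.zeros((480,640),np.uint8); cv2.fillPoly(m,[np.array([(192,163),(356,140),(369,272),(227,295)])],1)
wood=(m>0)&(p[...,0]-p[...,2]>35)&(W[...,2]>20)
A=W[wood]
for _ in range(5):
    c=A.mean(0); n=np.linalg.svd(A-c,full_matrices=False)[2][2]; n*=np.sign(n[2]); A=A[abs((A-c)@n)<3]
print("n",n,"slope",np.degrees(np.arccos(n[2])),"yaw",np.degrees(np.arctan2(-n[1],-n[0])),len(A))
h=(W-c)@n
ux=np.array([-n[0],-n[1],0]);ux/=np.linalg.norm(ux); uy=np.cross([0,0,1],ux); us=np.cross(uy,n)
# board extents
big=cv2.dilate(m,np.ones((25,25)))>0
B=W[big&(abs(h)<3)&(p[...,0]-p[...,2]>35)]-c
for a in(us,uy): print("ext",np.percentile(B@a,[0.3,99.7]))
by=np.percentile(B@uy,[0.3,99.7]);bs=np.percentile(B@us,[0.3,99.7])
O=c+us*bs.mean()+uy*by.mean()
print("board centre",O)
for n_ in cl:
    p,W=cl[n_]; D=W-O; h=D@n; s=D@us; y=D@uy
    print(n_)
    k=(p.max(2)<45)&(h>40)&(h<100)&(abs(s)<190)&(abs(y)<190)
    nn,lab=cv2.connectedComponents(k.astype(np.uint8))
    for i in range(1,nn):
        q=lab==i
        if q.sum()<25: continue
        Q=np.c_[s[q],y[q],h[q]]; t=Q[Q[:,2]>80] ; 
        (r)=cv2.minAreaRect(t[:,:2].astype(np.float32)) if len(t)>4 else None
        print(len(Q),Q.mean(0).round(1),"h",np.percentile(Q[:,2],[2,98]).round(1),"top",r)
    pl=(p.min(2)>110)&(h>18)&(h<28)&(np.hypot(s,y)<130)
    if pl.any(): print("plate",s[pl].mean(),y[pl].mean(),np.percentile(s[pl],[1,99]),np.percentile(y[pl],[1,99]))
np.savez("frame.npz",O=O,us=us,uy=uy,n=n)
E
python3 m.py
```

```text
n [-0.58306548 -0.09035292  0.80738529] slope 36.158752184316704 yaw 8.808600308959072 1141
ext [-215.65096419   89.91945097]
ext [-177.99434023  178.91049312]
board centre [583.01551766  84.20147215 103.62553399]
top
423 [167.3   1.1  69.9] h [42.1 84. ] top ((164.5181427001953, 1.5221900939941406), (12.812941551208496, 66.68643188476562), 49.37266159057617)
448 [ -24.9 -111.9   80. ] h [53.4 96.2] top ((-28.236019134521484, -113.50829315185547), (15.181710243225098, 67.7120361328125), 41.50333786010742)
319 [-24.9 109.   81.8] h [54.7 97.8] top ((-30.55014991760254, 111.06095886230469), (13.60539436340332, 68.25064849853516), 72.90640258789062)
plate 3.591180549034584 2.5663813034947354 [-59.81770207 113.25489685] [-96.029954   96.1101752]
scene
198 [-16.  101.1  75.7] h [51.9 99. ] top ((-24.072399139404297, 105.9291763305664), (11.295564651489258, 56.66569900512695), 72.33355712890625)
375 [ -20.7 -117.3   75.5] h [51.7 96.3] top ((-23.524559020996094, -114.80340576171875), (9.98248291015625, 65.24552154541016), 37.02033996582031)
337 [175.1  -6.   63.7] h [41.2 83.8] top ((167.1691131591797, -1.3942527770996094), (7.786453723907471, 59.21763610839844), 48.14711380004883)
plate -7.491195367314499 12.891435358622935 [-53.13789018 112.54966604] [-83.1679557   93.16347817]
```

```bash
python3 - <<'E'
s=open("m.py").read()
a=s.index("A=W[wood]");b=s.index("print(\"n\"")
s=s[:a]+'''A=W[(m>0)&(W[...,2]>20)]; A0=A; rng=np.random.default_rng(0);best=0
sl=np.radians(32)
for yaw in np.radians(np.arange(0,16,.1)):
    nv=np.array([-np.sin(sl)*np.cos(yaw),-np.sin(sl)*np.sin(yaw),np.cos(sl)]); pr=A@nv
    hh,e=np.histogram(pr,np.arange(0,600,2.)-600); j=hh.argmax()
    hh,e=np.histogram(pr,np.arange(-600,600,2.)); j=hh.argmax()
    if hh[j]>best: best=hh[j];n=nv;off=e[j]+1
A=A[abs(A@n-off)<4]
for _ in range(6):
    c=A.mean(0); n=np.linalg.svd(A-c,full_matrices=False)[2][2]; n*=np.sign(n[2]); A=A0[abs((A0-c)@n)<3]
'''+s[b:]
s=s.replace("&(p[...,0]-p[...,2]>35)]-c","&(p[...,0]-p[...,2]>20)]-c")
open("m.py","w").write(s)
E
python3 m.py
```

```text
n [-0.52420703 -0.08663552  0.84717252] slope 32.094544481916515 yaw 9.384425577896781 12305
ext [-208.02039352  135.03824871]
ext [-177.44513646  179.6504514 ]
board centre [614.79848944  89.34831379 128.94609204]
top
436 [ 1.218e+02 -1.000e-01  7.700e+01] h [49.  90.1] top ((117.66621398925781, -0.5448894500732422), (14.265496253967285, 68.45405578613281), 47.52381134033203)
448 [ -72.2 -111.1   74.3] h [47.8 89.6] top ((-76.33590698242188, -112.66358947753906), (15.015997886657715, 67.86483001708984), 41.11308670043945)
320 [-70.5 109.8  75. ] h [48. 90.] top ((-76.71807861328125, 111.96304321289062), (13.588467597961426, 68.6622085571289), 72.46778869628906)
plate -23.903757096248867 -0.7964856012701654 [-110.06353198   77.17919826] [-96.33023987  96.4777587 ]
scene
200 [-61.5 101.8  69.7] h [45.3 91.7] top ((-70.42654418945312, 106.89424133300781), (11.357158660888672, 57.00299072265625), 71.62429809570312)
374 [ -67.7 -116.6   70.2] h [46.5 90.5] top ((-71.70050048828125, -114.05506896972656), (9.543692588806152, 65.37147521972656), 37.449283599853516)
368 [130.   -7.3  70.9] h [47.  90.8] top ((121.87852478027344, -2.9001121520996094), (10.310412406921387, 62.74974060058594), 45.75865936279297)
plate -59.64274772173662 20.981542124331195 [-110.48251833   73.46947335] [-84.70351107  94.39663716]
```

>>> {"op": "send_rows", "data": {"delta_pos": [[0,0,-4],[0,0,-4],[2,0,-4],[4,0,-2],[4,0,0],[4,0,0],[4,0,0],[4,0,0],[4,0,0],[4,0,0],[4,0,0],[4,0,0],[4,0,0],[4,0,0],[4,0,0],[4,0,0],[4,0,0],[4,0,0],[4,0,0],[4,0,0]], "angular": [[0,0,0],[0,0,0],[0,0,-0.03],[0,0,-0.062],[0,0,-0.062],[0,0,-0.062],[0,0,-0.062],[0,0,-0.062],[0,0,-0.062],[0,0,-0.062],[0,0,-0.062],[0,0,-0.062],[0,0,-0.062],[0,0,-0.062],[0,0,-0.062],[0,0,-0.062],[0,0,-0.062],[0,0,-0.062],[0,0,-0.062],[0,0,-0.062]], "jaw": [8,8,8,8,8,8,8,8,8,8,8,8,8,8,8,8,8,8,8,8]}}

```text
time_s: 1.77
position: [635.6, -184.8, 342.5]
orientation: [0.792, 0.61, -0.0, -0.001]
wrist_force: [0.5, -0.7, 0.2]
width: 0.937
grasp_force: 0.0
```

```bash
cat > t.py <<'E'
# usage: t.py knob N height_of_TCP_above_board [extra yaw rad] [ds dy]
from h import *
from plant import *
import sys
f=np.load("frame.npz"); O,us,uy,n=(f[k] for k in("O","us","uy","n"))
K={"top":(119,-1,137.5),"left":(-76,111.5,162.5),"right":(-75.5,-113,131.1)}
def target(k,h,dphi=0):
    s,y,phi=K[k]; a=np.radians(phi)-dphi
    x=np.cos(a)*us+np.sin(a)*uy; z=-n
    return O+s*us+y*uy+h*n, R.from_matrix(np.c_[x,np.cross(z,x),z])
def plan(p,r,N):
    S=state(); r0=R.from_quat(S["orientation"]); rel=r0.inv()*r; d=r0.inv().apply(p-S["position"])
    w=rel.as_rotvec()/N; M=sum(R.from_rotvec(w*k).as_matrix() for k in range(N))
    print("total",(d/10).round(2),(w*N).round(3)); print("row delta_pos cm",(np.linalg.solve(M,d)/10).round(3),"ang",w.round(4),"N",N)
def show():
    S=state(); D=S["position"]-O; r=R.from_quat(S["orientation"]).as_matrix()
    print("t",S["time_s"],"q",S["q"].round(3),"pos",S["position"].round(1),"s,y,h",np.array([D@us,D@uy,D@n]).round(1),
     "phi",np.degrees(np.arctan2(r[:,0]@uy,r[:,0]@us)).round(1),"tilt err",np.degrees(np.arccos(min(1,-r[:,2]@n))).round(2),
     "F",S["wrist_force"].round(1),"Tz",(S["torque"]@r[:,2]).round(2),"w",S["width"]*85.4,"g",S["grasp_force"])
if __name__=="__main__":
    show()
    if len(sys.argv)>1: plan(*target(sys.argv[1],float(sys.argv[3]),float(sys.argv[4]) if len(sys.argv)>4 else 0),int(sys.argv[2]))
E
python3 t.py top 18 170
```

```text
t 1.7667 q [-0.454  0.201  1.367  0.     1.575 -0.196] pos [ 635.6 -184.8  342.5] s,y,h [  93.  -273.9  193.7] phi 69.2 tilt err 32.15 F [ 0.5 -0.7  0.2] Tz 0.01 w 80.0412405847243 g 0.0
total [26.31 -8.01  0.64] [-0.586 -0.122 -1.216]
row delta_pos cm [ 1.563  0.458 -0.103] ang [-0.0326 -0.0068 -0.0676] N 18
```

>>> {"op": "send_rows", "data": {"delta_pos": [[1.563,0.458,-0.103],[1.563,0.458,-0.103],[1.563,0.458,-0.103],[1.563,0.458,-0.103],[1.563,0.458,-0.103],[1.563,0.458,-0.103],[1.563,0.458,-0.103],[1.563,0.458,-0.103],[1.563,0.458,-0.103],[1.563,0.458,-0.103],[1.563,0.458,-0.103],[1.563,0.458,-0.103],[1.563,0.458,-0.103],[1.563,0.458,-0.103],[1.563,0.458,-0.103],[1.563,0.458,-0.103],[1.563,0.458,-0.103],[1.563,0.458,-0.103],[0,0,0],[0,0,0]], "angular": [[-0.0326,-0.0068,-0.0676],[-0.0326,-0.0068,-0.0676],[-0.0326,-0.0068,-0.0676],[-0.0326,-0.0068,-0.0676],[-0.0326,-0.0068,-0.0676],[-0.0326,-0.0068,-0.0676],[-0.0326,-0.0068,-0.0676],[-0.0326,-0.0068,-0.0676],[-0.0326,-0.0068,-0.0676],[-0.0326,-0.0068,-0.0676],[-0.0326,-0.0068,-0.0676],[-0.0326,-0.0068,-0.0676],[-0.0326,-0.0068,-0.0676],[-0.0326,-0.0068,-0.0676],[-0.0326,-0.0068,-0.0676],[-0.0326,-0.0068,-0.0676],[-0.0326,-0.0068,-0.0676],[-0.0326,-0.0068,-0.0676],[0,0,0],[0,0,0]], "jaw": [6,6,6,6,6,6,6,6,6,6,6,6,6,6,6,6,6,6,6,6]}}

```text
time_s: 3.43
position: [625.0, 88.3, 336.1]
orientation: [0.275, 0.921, 0.12, 0.249]
wrist_force: [0.3, -0.2, -0.5]
width: 0.706
grasp_force: 0.0
```

```bash
python3 t.py top 10 57; python3 - <<'E'
from plant import *
import cv2
from t import *
c=calibration("wrist"); p,d=get_image("wrist"); 
np.savez("w0.npz",p=p,d=d,**c)
# project expected knob points
f=lambda X:(lambda v:(lambda th,ph:(c["cx"]+c["fx"]*th*np.cos(ph),c["cy"]+c["fy"]*th*np.sin(ph)))(np.arctan2(np.hypot(v[0],v[1]),v[2]),np.arctan2(v[1],v[0])))(R.from_rotvec(c["rvec"]).apply(X)+c["tvec"])
img=p[:,:,::-1].copy()
for k,(s,y,phi) in K.items():
    a=np.radians(phi); b=np.cos(a)*us+np.sin(a)*uy; q=np.cross(n,b)
    for e,g in((35,7),(35,-7),(-35,7),(-35,-7)):
        u=f(O+s*us+y*uy+88*n+e*b+g*q); print(k,np.round(u)); 
        if abs(u[0])<2000: cv2.circle(img,(int(u[0]),int(u[1])),3,(0,0,255),1)
cv2.imwrite("pics/w0.png",img)
E
```

```text
t 3.4333 q [-0.101 -0.22   1.871  0.168  0.952 -1.15 ] pos [625.   88.3 336.1] s,y,h [118.4  -2.7 170.2] phi 137.4 tilt err 0.15 F [ 0.3 -0.2 -0.5] Tz 0.02 w 60.29441529679933 g 0.0
total [ 0.1   0.18 11.32] [-0.002  0.002 -0.002]
row delta_pos cm [0.009 0.018 1.132] ang [-0.0002  0.0002 -0.0002] N 10
top [318. 189.]
top [339. 189.]
top [319. 283.]
top [338. 283.]
left [230. -91.]
left [248. -99.]
left [268. -23.]
left [287. -32.]
right [ 56. 116.]
right [ 69. 115.]
right [ 58. 200.]
right [ 70. 201.]
```

View pics/w0.png

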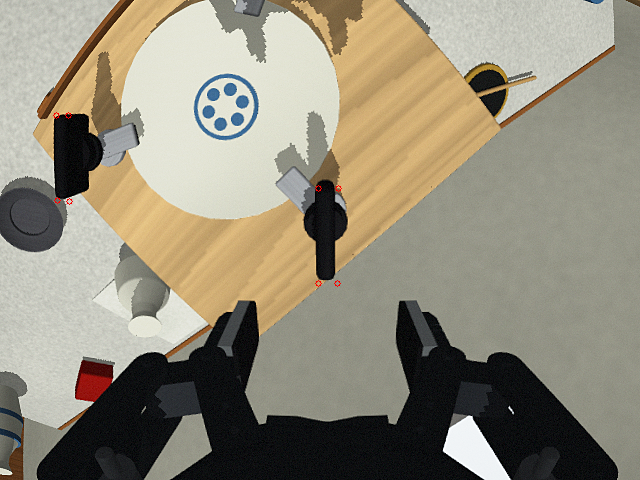

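The wrist picture shows the upper bar at about (325,230), running vertically. That is about 3 px left and 6 px up of the prediction. I'll refine the position with the wrist depth.

```bash
cat > wr.py <<'E'
from t import *
def bars(p,d,c,verbose=True):
    v,u=np.mgrid[:480,:640].astype(float); x=(u-c["cx"])/c["fx"]; y=(v-c["cy"])/c["fy"]; th=np.hypot(x,y)
    k=np.where(th>1e-6,np.tan(th)/np.maximum(th,1e-6),1)*d
    P=(np.dstack([x*k,y*k,d])-c["tvec"])@R.from_rotvec(c["rvec"]).as_matrix()-O
    Q=np.dstack([P@us,P@uy,P@n]); m=(p.max(2)<50)&(d>0)&(Q[...,2]>80)&(Q[...,2]<96)
    for k,(s,y0,phi) in K.items():
        t=Q[m&(np.hypot(Q[...,0]-s,Q[...,1]-y0)<48)]
        if len(t)<30: continue
        hm=np.percentile(t[:,2],80); t=t[t[:,2]>hm-4]
        print(k,len(t),"h",hm.round(1),cv2.minAreaRect(t[:,:2].astype(np.float32)))
if __name__=="__main__":
    z=dict(np.load("w0.npz")); bars(z["p"].astype(int),z["d"],z)
E
python3 wr.py
```

```text
top 1654 h 90.3 ((115.46826171875, -1.3238029479980469), (13.243764877319336, 67.7860336303711), 47.71206283569336)
right 997 h 90.4 ((-78.06178283691406, -113.59747314453125), (14.126445770263672, 68.46710968017578), 41.144203186035156)
```

```bash
sed -i 's/^K=.*/K={"top":(116,-1,137.6),"left":(-77.5,112,162.5),"right":(-77.5,-113.3,131.1)}/' t.py; python3 t.py top 10 60
```

```text
t 3.4833 q [-0.101 -0.219  1.869  0.168  0.952 -1.15 ] pos [625.7  87.9 336.7] s,y,h [119.3  -3.2 170.5] phi 137.3 tilt err 0.19 F [0.1 0.1 0.3] Tz 0.04 w 60.09061241251724 g 0.0
total [ 0.43 -0.05 11.05] [-0.001  0.003 -0.004]
row delta_pos cm [ 0.041 -0.005  1.105] ang [-0.0001  0.0003 -0.0004] N 10
```

>>> {"op": "send_rows", "data": {"delta_pos": [[0.04,0,1.1],[0.04,0,1.1],[0.04,0,1.1],[0.04,0,1.1],[0.04,0,1.1],[0.04,0,1.1],[0.04,0,1.1],[0.04,0,1.1],[0.04,0,1.1],[0.04,0,1.1],[0,0,0],[0,0,0],[0,0,0],[0,0,0],[0,0,0],[0,0,0]], "angular": [[0,0,0],[0,0,0],[0,0,0],[0,0,0],[0,0,0],[0,0,0],[0,0,0],[0,0,0],[0,0,0],[0,0,0],[0,0,0],[0,0,0],[0,0,0],[0,0,0],[0,0,0],[0,0,0]], "jaw": [6,6,6,6,6,6,6,6,6,6,6,0.5,0.5,0.5,0.5,0.5]}}

```text
time_s: 4.82
position: [679.7, 97.9, 242.6]
orientation: [0.274, 0.921, 0.118, 0.249]
wrist_force: [-9.6, -8.2, 4.0]
width: 0.131
grasp_force: 58.6
```

```bash
python3 t.py
```

```text
t 4.8167 q [-0.07  -0.008  1.848  0.172  0.761 -1.154] pos [679.7  97.9 242.6] s,y,h [115.8  -2.1  61.5] phi 137.5 tilt err 0.31 F [-9.6 -8.2  4. ] Tz -0.04 w 11.174372741541864 g 58.62770318984985
```

>>> {"op": "send_rows", "data": {"delta_pos": [[0,-0.1,0],[0,0,0],[0,0,0],[0,0,0],[0,0,0],[0,0,0],[0,0,0],[0,0,0],[0,0,0],[0,0,0],[0,0,0]], "angular": [[0,0,0],[0,0,0.08],[0,0,0.08],[0,0,0.08],[0,0,0.08],[0,0,0.08],[0,0,0.08],[0,0,0.08],[0,0,0.08],[0,0,0.08],[0,0,0.08]], "jaw": [0.5,0.5,0.5,0.5,0.5,0.5,0.5,0.5,0.5,0.5,0.5]}}

```text
time_s: 5.73
position: [679.6, 97.8, 242.5]
orientation: [0.613, 0.74, 0.207, 0.183]
wrist_force: [-7.5, -4.9, 3.9]
width: 0.131
grasp_force: 58.9
```

```bash
python3 t.py
```

```text
t 5.7333 q [-0.071 -0.009  1.85   0.175  0.76  -0.352] pos [679.6  97.8 242.5] s,y,h [115.6  -2.2  61.5] phi 91.4 tilt err 0.25 F [-7.5 -4.9  3.9] Tz -0.15 w 11.20765958412968 g 58.88420641422272
```

>>> {"op": "send_rows", "data": {"delta_pos": [[0,0,0],[0,0,0],[0,0,0],[0,0,0],[0,0,0],[0,0,0],[0,0,0],[0,0,0],[0,0,0],[0,0,0],[0,0,0]], "angular": [[0,0,0.08],[0,0,0.08],[0,0,0.08],[0,0,0.08],[0,0,0.08],[0,0,0.08],[0,0,0.08],[0,0,0.08],[0,0,0.08],[0,0,0.08],[0,0,0.08]], "jaw": [0.5,0.5,0.5,0.5,0.5,0.5,0.5,0.5,0.5,0.5,0.5]}}

```text
time_s: 6.65
position: [679.4, 97.8, 242.4]
orientation: [0.87, 0.409, 0.266, 0.077]
wrist_force: [-7.2, -5.4, 3.3]
width: 0.133
grasp_force: 59.0
```

```bash
python3 t.py
```

```text
t 6.65 q [-0.071 -0.009  1.85   0.175  0.76   0.528] pos [679.4  97.8 242.4] s,y,h [115.5  -2.2  61.5] phi 41.0 tilt err 0.24 F [-7.2 -5.4  3.3] Tz -0.17 w 11.357512198779226 g 58.95174443721771
```

Turned 1.68 rad so far. I'll go slower now and feel for the stop.

>>> {"op": "send_rows", "data": {"delta_pos": [[0,0,0],[0,0,0],[0,0,0],[0,0,0],[0,0,0],[0,0,0],[0,0,0],[0,0,0]], "angular": [[0,0,0.04],[0,0,0.04],[0,0,0.04],[0,0,0.04],[0,0,0.04],[0,0,0.04],[0,0,0.04],[0,0,0.04]], "jaw": [0.5,0.5,0.5,0.5,0.5,0.5,0.5,0.5]}}

```text
time_s: 7.32
position: [679.4, 97.8, 242.4]
orientation: [0.923, 0.268, 0.274, 0.035]
wrist_force: [-7.6, -3.1, 4.2]
width: 0.133
grasp_force: 72.0
```

```bash
python3 t.py
```

```text
t 7.3167 q [-0.071 -0.009  1.85   0.173  0.76   0.842] pos [679.4  97.8 242.4] s,y,h [115.4  -2.2  61.5] phi 23.1 tilt err 0.3 F [-7.6 -3.1  4.2] Tz -1.48 w 11.346412353248974 g 71.95210852660239
```

>>> {"op": "send_rows", "data": {"delta_pos": [[0,0,0],[0,0,0],[0,0,0]], "angular": [[0,0,0.03],[0,0,0.02],[0,0,0]], "jaw": [0.5,0.5,0.5]}}

```text
time_s: 7.57
position: [679.4, 97.8, 242.4]
orientation: [0.929, 0.246, 0.275, 0.029]
wrist_force: [-6.7, -3.7, 3.9]
width: 0.135
grasp_force: 79.8
```

```bash
python3 t.py
```

```text
t 7.5667 q [-0.07  -0.009  1.85   0.172  0.76   0.89 ] pos [679.4  97.8 242.4] s,y,h [115.4  -2.2  61.5] phi 20.4 tilt err 0.33 F [-6.7 -3.7  3.9] Tz -1.73 w 11.495538152879822 g 79.83310349285603
```

>>> {"op": "send_rows", "data": {"delta_pos": [[0,0,0],[0,0,0],[0,0,0],[0,0,0],[0,0,-1],[0,0,-3],[0,0,-3],[0,0,-3],[0,0,-1],[0,0,0]], "angular": [[0,0,0],[0,0,0],[0,0,0],[0,0,0],[0,0,0],[0,0,0],[0,0,0],[0,0,0],[0,0,0],[0,0,0]], "jaw": [6,6,6,6,6,6,6,6,6,6]}}

```text
time_s: 8.4
position: [622.8, 89.5, 339.4]
orientation: [0.929, 0.243, 0.279, 0.028]
wrist_force: [-0.8, -0.3, -0.2]
width: 0.705
grasp_force: 0.0
```

```bash
python3 t.py left 26 170; python3 - <<'E'
from wr import *
c=calibration("wrist"); p,d=get_image("wrist"); bars(p.astype(int),d,c)
E
```

```text
t 8.4 q [-0.099 -0.231  1.877  0.168  0.949  0.901] pos [622.8  89.5 339.4] s,y,h [118.5  -1.2 174.1] phi 20.0 tilt err 0.56 F [-0.8 -0.3 -0.2] Tz 0.08 w 60.16523496368905 g 0.0
total [-14.55 -17.34   0.19] [ 0.011  0.006 -2.487]
row delta_pos cm [ 0.546 -1.004  0.012] ang [ 0.0004  0.0002 -0.0957] N 26
top 1579 h 90.4 ((117.12664031982422, -1.4366378784179688), (67.69688415527344, 13.738018035888672), 31.149213790893555)
```

>>> {"op": "send_rows", "data": {"delta_pos": [[0.546,-1.004,0.012],[0.546,-1.004,0.012],[0.546,-1.004,0.012],[0.546,-1.004,0.012],[0.546,-1.004,0.012],[0.546,-1.004,0.012],[0.546,-1.004,0.012],[0.546,-1.004,0.012],[0.546,-1.004,0.012],[0.546,-1.004,0.012],[0.546,-1.004,0.012],[0.546,-1.004,0.012],[0.546,-1.004,0.012],[0.546,-1.004,0.012],[0.546,-1.004,0.012],[0.546,-1.004,0.012],[0.546,-1.004,0.012],[0.546,-1.004,0.012],[0.546,-1.004,0.012],[0.546,-1.004,0.012]], "angular": [[0,0,-0.0957],[0,0,-0.0957],[0,0,-0.0957],[0,0,-0.0957],[0,0,-0.0957],[0,0,-0.0957],[0,0,-0.0957],[0,0,-0.0957],[0,0,-0.0957],[0,0,-0.0957],[0,0,-0.0957],[0,0,-0.0957],[0,0,-0.0957],[0,0,-0.0957],[0,0,-0.0957],[0,0,-0.0957],[0,0,-0.0957],[0,0,-0.0957],[0,0,-0.0957],[0,0,-0.0957]], "jaw": [6,6,6,6,6,6,6,6,6,6,6,6,6,6,6,6,6,6,6,6]}}

```text
time_s: 10.12
position: [487.1, 211.1, 257.3]
orientation: [0.335, 0.901, 0.135, 0.239]
wrist_force: [0.5, 0.1, 0.2]
width: 0.703
grasp_force: 0.0
```

```bash
python3 t.py left 7 140; python3 - <<'E'
from wr import *
c=calibration("wrist"); p,d=get_image("wrist"); bars(p.astype(int),d,c)
E
```

```text
t 10.1167 q [ 0.209 -0.433  2.173 -0.035  0.845 -0.635] pos [487.1 211.1 257.3] s,y,h [-21.7 141.  165.2] phi 129.9 tilt err 0.21 F [0.5 0.1 0.2] Tz -0.05 w 60.06145297896311 g 0.0
total [ 1.36 -6.13  2.54] [-0.004 -0.001 -0.569]
row delta_pos cm [ 0.405 -0.814  0.362] ang [-0.0005 -0.0002 -0.0812] N 7
left 1593 h 90.6 ((-78.74319458007812, 111.96612548828125), (12.830497741699219, 67.87581634521484), 71.43864440917969)
right 175 h 90.1 ((-93.51412200927734, -95.41383361816406), (13.170690536499023, 23.322893142700195), 41.14421463012695)
```

>>> {"op": "send_rows", "data": {"delta_pos": [[0.405,-0.814,0.362],[0.405,-0.814,0.362],[0.405,-0.814,0.362],[0.405,-0.814,0.362],[0.405,-0.814,0.362],[0.405,-0.814,0.362],[0.405,-0.814,0.362],[0,0,0.5],[0,0,1],[0,0,1],[0,0,1],[0,0,1],[0,0,1],[0,0,1],[0,0,1],[0,0,0.3],[0,0,0]], "angular": [[0,0,-0.081],[0,0,-0.081],[0,0,-0.081],[0,0,-0.081],[0,0,-0.081],[0,0,-0.081],[0,0,-0.081],[0,0,0],[0,0,0],[0,0,0],[0,0,0],[0,0,0],[0,0,0],[0,0,0],[0,0,0],[0,0,0],[0,0,0]], "jaw": [6,6,6,6,6,6,6,6,6,6,6,6,6,6,6,6,6]}}

```text
time_s: 11.58
position: [500.2, 183.9, 141.7]
orientation: [0.073, 0.959, 0.064, 0.268]
wrist_force: [-0.5, 0.6, 1.9]
width: 0.701
grasp_force: 0.0
```

```bash
sed -i 's/"left":(-77.5,112,162.5)/"left":(-78.5,112,162)/' t.py; python3 t.py left 2 61
```

```text
t 11.5833 q [ 0.131 -0.278  2.284  0.027  0.578 -1.307] pos [500.2 183.9 141.7] s,y,h [-76.  112.   62.7] phi 162.0 tilt err 0.16 F [-0.5  0.6  1.9] Tz 0.04 w 59.83048525148555 g 0.0
total [ 0.24 -0.08  0.17] [-0.003 -0.001 -0.   ]
row delta_pos cm [ 0.121 -0.038  0.084] ang [-0.0013 -0.0005 -0.0001] N 2
```

>>> {"op": "send_rows", "data": {"delta_pos": [[0.12,-0.04,0.08],[0.12,-0.04,0.08],[0,0,0],[0,0,0],[0,0,0],[0,0,0],[0,0,0],[0,0,0],[0,0,0],[0,0,0],[0,0,0],[0,0,0],[0,0,0]], "angular": [[0,0,0],[0,0,0],[0,0,0],[0,0,0],[0,0,0],[0,0,0],[0,0,0],[0,0,0.04],[0,0,0.08],[0,0,0.08],[0,0,0.08],[0,0,0.08],[0,0,0.08]], "jaw": [6,6,0.5,0.5,0.5,0.5,0.5,0.5,0.5,0.5,0.5,0.5,0.5]}}

```text
time_s: 12.67
position: [499.0, 181.3, 141.0]
orientation: [0.28, 0.92, 0.119, 0.249]
wrist_force: [-11.9, -18.1, 10.1]
width: 0.126
grasp_force: 59.2
```

```bash
python3 t.py
```

```text
t 12.6667 q [ 0.129 -0.283  2.289  0.022  0.576 -0.866] pos [499.  181.3 141. ] s,y,h [-77.7 109.6  63. ] phi 136.9 tilt err 0.4 F [-11.9 -18.1  10.1] Tz -0.15 w 10.751734927473818 g 59.220795035362244
```

>>> {"op": "send_rows", "data": {"delta_pos": [[-0.1,-0.15,-0.1],[0,0,0],[0,0,0],[0,0,0],[0,0,0],[0,0,0],[0,0,0],[0,0,0],[0,0,0],[0,0,0],[0,0,0],[0,0,0],[0,0,0],[0,0,0],[0,0,0],[0,0,0]], "angular": [[0,0,0.08],[0,0,0.08],[0,0,0.08],[0,0,0.08],[0,0,0.08],[0,0,0.08],[0,0,0.08],[0,0,0.08],[0,0,0.08],[0,0,0.08],[0,0,0.08],[0,0,0.08],[0,0,0.08],[0,0,0.08],[0,0,0.08],[0,0,0.04]], "jaw": [0.5,0.5,0.5,0.5,0.5,0.5,0.5,0.5,0.5,0.5,0.5,0.5,0.5,0.5,0.5,0.5]}}

```text
time_s: 14.0
position: [496.9, 180.2, 139.8]
orientation: [0.762, 0.586, 0.241, 0.132]
wrist_force: [-8.9, -9.8, 3.8]
width: 0.128
grasp_force: 61.8
```

```bash
python3 t.py
```

```text
t 14.0 q [ 0.125 -0.287  2.294  0.029  0.58   0.365] pos [496.9 180.2 139.8] s,y,h [-80.2 108.9  63.1] phi 65.8 tilt err 0.37 F [-8.9 -9.8  3.8] Tz -0.14 w 10.940076126305707 g 61.83337926864624
```

>>> {"op": "send_rows", "data": {"delta_pos": [[0,0,0],[0,0,0],[0,0,0],[0,0,0],[0,0,0],[0,0,0]], "angular": [[0,0,0.05],[0,0,0.05],[0,0,0.05],[0,0,0.05],[0,0,0.05],[0,0,0]], "jaw": [0.5,0.5,0.5,0.5,0.5,0.5]}}

```text
time_s: 14.5
position: [496.5, 180.4, 139.5]
orientation: [0.829, 0.487, 0.255, 0.1]
wrist_force: [-10.0, -8.5, 3.6]
width: 0.125
grasp_force: 62.1
```

```bash
python3 t.py
```

```text
t 14.5 q [ 0.125 -0.287  2.294  0.029  0.58   0.614] pos [496.5 180.4 139.5] s,y,h [-80.7 109.1  63. ] phi 51.5 tilt err 0.4 F [-10.   -8.5   3.6] Tz -0.02 w 10.702284759399253 g 62.07634091377258
```

>>> {"op": "send_rows", "data": {"delta_pos": [[0,0,0],[0,0,0],[0,0,0],[0,0,0],[0,0,0]], "angular": [[0,0,0.05],[0,0,0.05],[0,0,0.05],[0,0,0.05],[0,0,0.05]], "jaw": [0.5,0.5,0.5,0.5,0.5]}}

```text
time_s: 14.92
position: [496.3, 180.5, 139.4]
orientation: [0.883, 0.381, 0.265, 0.068]
wrist_force: [-12.0, -6.7, 4.9]
width: 0.121
grasp_force: 65.9
```

```bash
python3 t.py
```

```text
t 14.9167 q [ 0.126 -0.287  2.294  0.029  0.581  0.863] pos [496.3 180.5 139.4] s,y,h [-80.9 109.3  63.1] phi 37.3 tilt err 0.42 F [-12.   -6.7   4.9] Tz -0.94 w 10.299851085374188 g 65.8938280232951
```

Torque is rising, so I'll push a little more to seat it, then release and rise.

>>> {"op": "send_rows", "data": {"delta_pos": [[0,0,0],[0,0,0],[0,0,0],[0,0,0]], "angular": [[0,0,0.04],[0,0,0.04],[0,0,0.03],[0,0,0]], "jaw": [0.5,0.5,0.5,0.5]}}

```text
time_s: 15.25
position: [496.2, 180.6, 139.5]
orientation: [0.902, 0.334, 0.268, 0.054]
wrist_force: [-14.3, -7.5, 5.2]
width: 0.121
grasp_force: 78.2
```

```bash
python3 t.py
```

```text
t 15.25 q [ 0.126 -0.287  2.294  0.027  0.581  0.969] pos [496.2 180.6 139.5] s,y,h [-80.9 109.3  63.2] phi 31.3 tilt err 0.44 F [-14.3  -7.5   5.2] Tz -1.5 w 10.355959973995613 g 78.17573108710349
```

>>> {"op": "send_rows", "data": {"delta_pos": [[0,0,0],[0,0,0],[0,0,0],[0,0,0],[0,0,-1],[0,0,-3],[0,0,-3],[0,0,-3],[0,0,-1],[0,0,0]], "angular": [[0,0,0],[0,0,0],[0,0,0],[0,0,0],[0,0,0],[0,0,0],[0,0,0],[0,0,0],[0,0,0],[0,0,0]], "jaw": [6,6,6,6,6,6,6,6,6,6]}}

```text
time_s: 16.08
position: [442.0, 172.6, 238.9]
orientation: [0.901, 0.33, 0.276, 0.054]
wrist_force: [0.5, 0.0, 0.3]
width: 0.702
grasp_force: 0.0
```

```bash
python3 t.py right 24 140; python3 - <<'E'
from wr import *
c=calibration("wrist"); p,d=get_image("wrist"); bars(p.astype(int),d,c)
E
```

```text
t 16.0833 q [ 0.12  -0.624  2.328  0.028  0.869  0.977] pos [442.  172.6 238.9] s,y,h [-74.5 110.3 176.5] phi 30.9 tilt err 0.56 F [0.5 0.  0.3] Tz -0.01 w 59.91084092159001 g 0.0
total [-11.77  19.     3.7 ] [ 1.100e-02  1.000e-03 -1.749e+00]
row delta_pos cm [-1.045  0.189  0.15 ] ang [ 0.0005  0.     -0.0729] N 24
top 1069 h 90.0 ((115.55296325683594, -0.862396240234375), (68.77096557617188, 14.171717643737793), 30.042360305786133)
left 1553 h 90.6 ((-77.71562194824219, 111.55609130859375), (67.73419952392578, 14.144083976745605), 42.49372482299805)
right 387 h 90.3 ((-71.46839141845703, -121.50186920166016), (14.716035842895508, 44.65896987915039), 41.62102508544922)
```

>>> {"op": "send_rows", "data": {"delta_pos": [[-1.47,2.375,0.46],[-1.47,2.375,0.46],[-1.47,2.375,0.46],[-1.47,2.375,0.46],[-1.47,2.375,0.46],[-1.47,2.375,0.46],[-1.47,2.375,0.46],[-1.47,2.375,0.46],[0,0,0],[0,0,0],[0,0,0],[0,0,0],[0,0,0],[0,0,0],[0,0,0],[0,0,0],[0,0,0],[0,0,0],[0,0,0],[0,0,0]], "angular": [[0,0,0],[0,0,0],[0,0,0],[0,0,0],[0,0,0],[0,0,0],[0,0,0],[0,0,0],[0,0,-0.12],[0,0,-0.12],[0,0,-0.12],[0,0,-0.12],[0,0,-0.12],[0,0,-0.12],[0,0,-0.12],[0,0,-0.12],[0,0,-0.12],[0,0,-0.12],[0,0,-0.12],[0,0,-0.12]], "jaw": [6,6,6,6,6,6,6,6,6,6,6,6,6,6,6,6,6,6,6,6]}}

```text
time_s: 17.8
position: [493.2, -45.4, 200.0]
orientation: [0.458, 0.845, 0.169, 0.218]
wrist_force: [0.4, -0.6, 0.4]
width: 0.705
grasp_force: 0.0
```

```bash
python3 - <<'E'
from wr import *
c=calibration("wrist"); p,d=get_image("wrist"); bars(p.astype(int),d,c)
E
python3 t.py right 4 140
```

```text
top 792 h 90.0 ((109.28573608398438, -4.642391204833984), (56.53670120239258, 13.353771209716797), 31.49851417541504)
right 2109 h 90.6 ((-79.43775177001953, -113.33910369873047), (13.755303382873535, 67.8816146850586), 41.44926452636719)
t 17.85 q [-0.52  -0.489  2.316  0.437  0.911 -1.299] pos [493.2 -45.4 200. ] s,y,h [ -82.5 -113.1  135.6] phi 113.9 tilt err 0.09 F [-0.1  0.5 -1.2] Tz 0.01 w 59.95777587272462 g 0.0
total [-0.22  0.44 -0.44] [-0.002  0.    -0.301]
row delta_pos cm [-0.067  0.105 -0.109] ang [-0.0004  0.     -0.0752] N 4
```

>>> {"op": "send_rows", "data": {"delta_pos": [[-0.05,0.08,0],[-0.05,0.08,0],[-0.05,0.08,0],[-0.05,0.08,0],[0,0,0.6],[0,0,1],[0,0,1],[0,0,1],[0,0,1],[0,0,1],[0,0,1],[0,0,0.6],[0,0,0]], "angular": [[0,0,-0.076],[0,0,-0.076],[0,0,-0.076],[0,0,-0.076],[0,0,0],[0,0,0],[0,0,0],[0,0,0],[0,0,0],[0,0,0],[0,0,0],[0,0,0],[0,0,0]], "jaw": [6,6,6,6,6,6,6,6,6,6,6,6,6]}}

```text
time_s: 18.93
position: [533.9, -38.4, 140.6]
orientation: [0.329, 0.903, 0.135, 0.24]
wrist_force: [0.1, -0.6, 0.7]
width: 0.702
grasp_force: 0.0
```

```bash
sed -i 's/"right":.*}/"right":(-79,-113.5,131.4)}/' t.py;python3 t.py right 1 62
```

```text
t 18.9333 q [-0.449 -0.263  2.274  0.482  0.717 -1.622] pos [533.9 -38.4 140.6] s,y,h [ -79.1 -112.8   63.3] phi 130.6 tilt err 0.12 F [ 0.1 -0.6  0.7] Tz -0.06 w 59.93208338445087 g 0.0
total [-0.06 -0.04  0.13] [-0.002 -0.001 -0.013]
row delta_pos cm [-0.055 -0.038  0.131] ang [-0.0017 -0.0012 -0.0134] N 1
```

>>> {"op": "send_rows", "data": {"delta_pos": [[-0.05,-0.12,0.05],[0,0,0],[0,0,0],[0,0,0],[0,0,0],[0,0,0],[0,0,0],[0,0,0],[0,0,0],[0,0,0],[0,0,0],[0,0,0]], "angular": [[0,0,-0.013],[0,0,0],[0,0,0],[0,0,0],[0,0,0],[0,0,0],[0,0,0.04],[0,0,0.08],[0,0,0.08],[0,0,0.08],[0,0,0.08],[0,0,0.08]], "jaw": [6,0.5,0.5,0.5,0.5,0.5,0.5,0.5,0.5,0.5,0.5,0.5]}}

```text
time_s: 19.93
position: [535.7, -41.1, 144.5]
orientation: [0.513, 0.812, 0.183, 0.21]
wrist_force: [-4.8, -1.5, 5.9]
width: 0.058
grasp_force: 3.8
```

```bash
python3 t.py
```

```text
t 19.9333 q [-0.453 -0.268  2.272  0.483  0.718 -1.198] pos [535.7 -41.1 144.5] s,y,h [ -75.9 -115.8   65.9] phi 106.2 tilt err 0.37 F [-4.8 -1.5  5.9] Tz -0.03 w 4.992143124403023 g 3.773435598704964
```

```bash
python3 - <<'E'
from wr import *
c=calibration("wrist"); p,d=get_image("wrist"); bars(p.astype(int),d,c); cv2.imwrite("pics/w1.png",p[:,:,::-1])
E
```

```text
right 2538 h 90.6 ((-79.20101165771484, -110.86324310302734), (16.772666931152344, 64.28743743896484), 38.55509567260742)
```

View pics/w1.png

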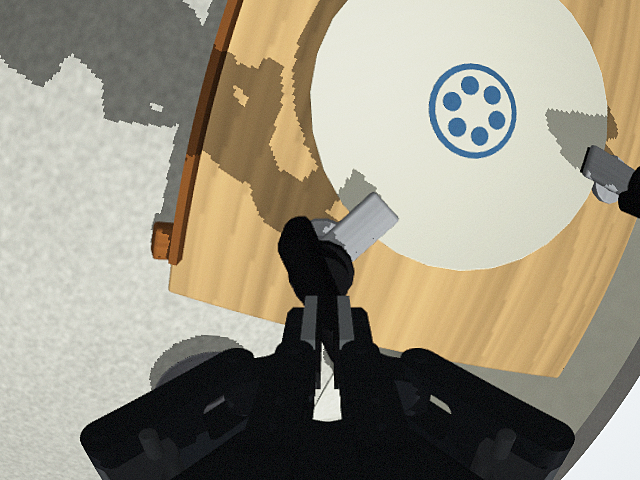

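The picture shows the fingers at (325,300), nearly shut, with the bar turned slightly from (297,230) towards them. They may be on the bar's near end only. I'll check where the TCP projects.

```bash
python3 - <<'E'
from wr import *
S=state(); c=calibration("wrist")
def f(X):
    v=R.from_rotvec(c["rvec"]).apply(X)+c["tvec"]; th=np.arctan2(np.hypot(v[0],v[1]),v[2]); ph=np.arctan2(v[1],v[0])
    return np.round([c["cx"]+c["fx"]*th*np.cos(ph),c["cy"]+c["fy"]*th*np.sin(ph)]), v.round(1)
r=R.from_quat(S["orientation"]).as_matrix(); P=S["position"]
for dz in(0,-10,-19,-30): print("tcp",dz,f(P+dz*r[:,2]))
for k in K:
  s,y,_=K[k]
  for h in(90,52): print(k,h,f(O+s*us+y*uy+h*n)[0])
a=np.radians(129)
b=np.cos(a)*us+np.sin(a)*uy
for e in(-35,35): print("end",e,f(O-79*us-113.5*uy+90*n+e*b)[0])
print("camera in tool",r.T@(-R.from_rotvec(c["rvec"]).inv().apply(c["tvec"])-P))
E
```

```text
tcp 0 (array([325., 290.]), array([ -0.8,  23.8, 183.9]))
tcp -10 (array([325., 299.]), array([ -0.8,  26.9, 174.4]))
tcp -19 (array([325., 308.]), array([ -0.9,  29.7, 165.8]))
tcp -30 (array([325., 320.]), array([ -0.9,  33.1, 155.4]))
top 90 [691. 203.]
top 52 [650. 189.]
left 90 [ 459. -150.]
left 52 [ 438. -112.]
right 90 [320. 308.]
right 52 [321. 273.]
end -35 [349. 366.]
end 35 [285. 237.]
camera in tool [  79.67642591    0.87690993 -167.42477906]
```

```bash
python3 - <<'E'
import cv2,numpy as np
i=cv2.imread("pics/w1.png")[200:430,220:440]
i=np.clip(i.astype(float)*3,0,255).astype(np.uint8)
cv2.imwrite("pics/w1c.png",cv2.resize(i,None,fx=2.5,fy=2.5,interpolation=cv2.INTER_CUBIC))
E
```

```text
(no output)
```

View pics/w1c.png

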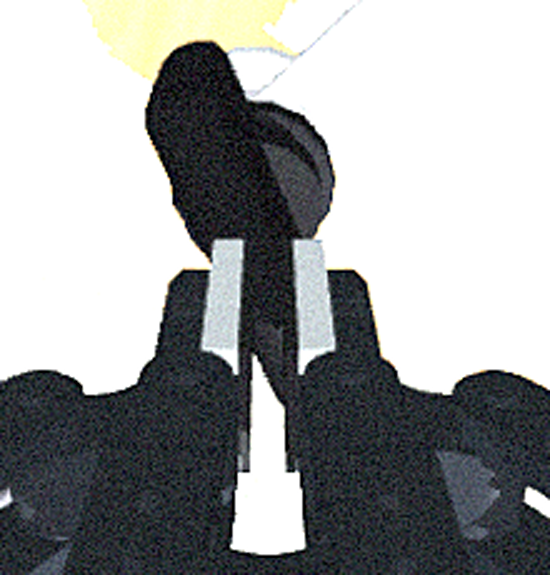

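>>> {"op": "send_rows", "data": {"delta_pos": [[0,0,0],[0,0,0],[0,0,0],[0,0,0],[0,0,-2],[0,0,-3],[0,0,-2],[0,0,0]], "angular": [[0,0,0],[0,0,0],[0,0,0],[0,0,0],[0,0,-0.1],[0,0,-0.1],[0,0,-0.1],[0,0,0]], "jaw": [6,6,6,6,6,6,6,6]}}

```text
time_s: 20.65
position: [498.7, -47.2, 205.8]
orientation: [0.382, 0.881, 0.149, 0.237]
wrist_force: [0.6, 0.0, 0.6]
width: 0.709
grasp_force: 0.0
```

```bash
python3 - <<'E'
from wr import *
c=calibration("wrist"); p,d=get_image("wrist"); bars(p.astype(int),d,c); cv2.imwrite("pics/w2.png",p[:,:,::-1])
E
python3 t.py right 1 62
```

```text
top 877 h 90.0 ((114.13042449951172, -1.7298202514648438), (68.54161071777344, 12.982329368591309), 30.750730514526367)
right 2124 h 90.6 ((-79.31318664550781, -113.85185241699219), (13.937673568725586, 68.34259796142578), 37.68647766113281)
t 20.7 q [-0.516 -0.48   2.305  0.437  0.903 -1.464] pos [498.5 -46.8 203.9] s,y,h [ -76.2 -115.4  136.3] phi 123.5 tilt err 0.43 F [0.3 0.2 0.8] Tz -0.02 w 59.809761305233835 g 0.0
total [ 0.36 -0.14  7.42] [ 0.001  0.007 -0.137]
row delta_pos cm [ 0.363 -0.139  7.423] ang [ 0.0009  0.0075 -0.1371] N 1
```

View pics/w2.png

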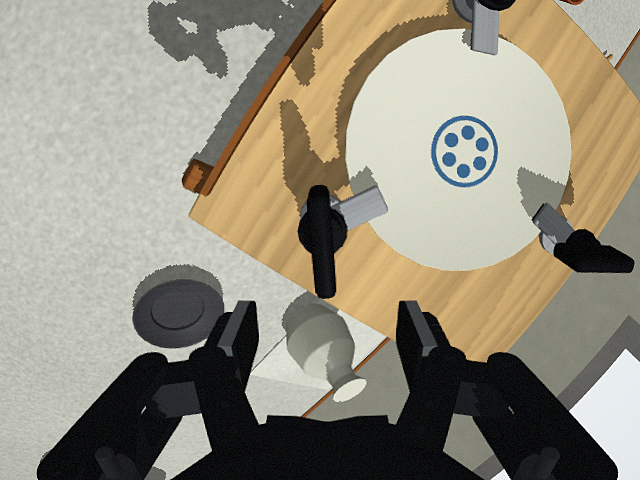

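>>> {"op": "send_rows", "data": {"delta_pos": [[0.36,-0.14,0.5],[0,0,1],[0,0,1],[0,0,1],[0,0,1],[0,0,1],[0,0,1],[0,0,0.8],[0,0,0],[0,0,0],[0,0,0],[0,0,0],[0,0,0],[0,0,0]], "angular": [[0,0,-0.073],[0,0,0],[0,0,0],[0,0,0],[0,0,0],[0,0,0],[0,0,0],[0,0,0],[0,0,0],[0,0,0],[0,0,0],[0,0,0],[0,0,0],[0,0,0]], "jaw": [6,6,6,6,6,6,6,6,6,0,0,0,0,0]}}

```text
time_s: 21.87
position: [533.0, -38.6, 138.7]
orientation: [0.351, 0.894, 0.14, 0.239]
wrist_force: [-4.7, -2.6, 3.9]
width: 0.132
grasp_force: 58.6
```

```bash
python3 t.py
```

```text
t 21.8667 q [-0.45  -0.264  2.28   0.486  0.709 -1.578] pos [533.  -38.6 138.7] s,y,h [ -80.8 -112.9   62.2] phi 127.8 tilt err 0.2 F [-4.7 -2.6  3.9] Tz -0.05 w 11.270783232696694 g 58.60268533229828
```

>>> {"op": "send_rows", "data": {"delta_pos": [[0,0,0],[0,0,0],[0,0,0],[0,0,0],[0,0,0],[0,0,0],[0,0,0],[0,0,0]], "angular": [[0,0,0.03],[0,0,0.06],[0,0,0.06],[0,0,0.06],[0,0,0.06],[0,0,0.06],[0,0,0.06],[0,0,0.06]], "jaw": [0,0,0,0,0,0,0,0]}}

```text
time_s: 22.53
position: [533.6, -38.2, 139.2]
orientation: [0.543, 0.792, 0.191, 0.202]
wrist_force: [-0.8, 1.5, 1.1]
width: 0.133
grasp_force: 58.6
```

```bash
python3 t.py
```

```text
t 22.5333 q [-0.449 -0.264  2.28   0.488  0.709 -1.125] pos [533.6 -38.2 139.2] s,y,h [ -80.1 -112.6   62.3] phi 101.8 tilt err 0.23 F [-0.8  1.5  1.1] Tz -0.16 w 11.333217344982804 g 58.611817359924316
```

Good this time: torque −0.16 and the grip is held. Continuing.

>>> {"op": "send_rows", "data": {"delta_pos": [[0,0,0],[0,0,0],[0,0,0],[0,0,0],[0,0,0],[0,0,0],[0,0,0],[0,0,0],[0,0,0],[0,0,0],[0,0,0],[0,0,0],[0,0,0],[0,0,0],[0,0,0],[0,0,0],[0,0,0],[0,0,0]], "angular": [[0,0,0.06],[0,0,0.06],[0,0,0.06],[0,0,0.06],[0,0,0.06],[0,0,0.06],[0,0,0.06],[0,0,0.06],[0,0,0.06],[0,0,0.06],[0,0,0.06],[0,0,0.06],[0,0,0.06],[0,0,0.06],[0,0,0.06],[0,0,0.06],[0,0,0.06],[0,0,0.06]], "jaw": [0,0,0,0,0,0,0,0,0,0,0,0,0,0,0,0,0,0]}}

```text
time_s: 24.03
position: [535.2, -38.6, 140.3]
orientation: [0.873, 0.399, 0.269, 0.076]
wrist_force: [12.9, 2.7, -5.2]
width: 0.128
grasp_force: 58.5
```

```bash
python3 t.py
```

```text
t 24.0333 q [-0.449 -0.264  2.278  0.49   0.705 -0.045] pos [535.2 -38.6 140.3] s,y,h [ -78.2 -113.3   62.5] phi 39.9 tilt err 0.5 F [12.9  2.7 -5.2] Tz -0.13 w 10.959558060220486 g 58.53272038511932
```

>>> {"op": "send_rows", "data": {"delta_pos": [[0,0,0],[0,0,0],[0,0,0],[0,0,0],[0,0,0],[0,0,0],[0,0,0]], "angular": [[0,0,0.05],[0,0,0.05],[0,0,0.05],[0,0,0.05],[0,0,0.05],[0,0,0.05],[0,0,0.05]], "jaw": [0,0,0,0,0,0,0]}}

```text
time_s: 24.62
position: [535.6, -39.2, 140.6]
orientation: [0.929, 0.241, 0.279, 0.029]
wrist_force: [16.0, 0.6, -7.4]
width: 0.134
grasp_force: 58.5
```

```bash
python3 t.py
```

```text
t 24.6167 q [-0.449 -0.263  2.278  0.49   0.704  0.304] pos [535.6 -39.2 140.6] s,y,h [ -77.8 -113.9   62.5] phi 19.8 tilt err 0.59 F [16.   0.6 -7.4] Tz -0.16 w 11.484676117008995 g 58.50412657717243
```

>>> {"op": "send_rows", "data": {"delta_pos": [[0,0,0],[0,0,0],[0,0,0],[0,0,0],[0,0,0],[0,0,0]], "angular": [[0,0,0.05],[0,0,0.05],[0,0,0.05],[0,0,0.05],[0,0,0.05],[0,0,0.05]], "jaw": [0,0,0,0,0,0]}}

```text
time_s: 25.12
position: [535.5, -39.3, 140.7]
orientation: [0.954, 0.104, 0.279, -0.011]
wrist_force: [16.1, 1.9, -5.6]
width: 0.132
grasp_force: 102.1
```

```bash
python3 t.py
```

```text
t 25.1167 q [-0.448 -0.264  2.277  0.486  0.704  0.599] pos [535.5 -39.3 140.7] s,y,h [ -77.8 -114.    62.7] phi 3.2 tilt err 0.58 F [16.1  1.9 -5.6] Tz -2.48 w 11.239291047189566 g 102.14372028596699
```

Stop reached (−2.48 N m). I'll release, rise and check all the bars.

>>> {"op": "send_rows", "data": {"delta_pos": [[0,0,0],[0,0,0],[0,0,0],[0,0,0],[0,0,0],[0,0,-1],[0,0,-3],[0,0,-3],[0,0,-3],[0,0,-1],[0,0,0]], "angular": [[0,0,0],[0,0,0],[0,0,0],[0,0,0],[0,0,0],[0,0,0],[0,0,0],[0,0,0],[0,0,0],[0,0,0],[0,0,0]], "jaw": [6,6,6,6,6,6,6,6,6,6,6]}}

```text
time_s: 26.03
position: [476.1, -48.5, 235.0]
orientation: [0.955, 0.102, 0.28, -0.013]
wrist_force: [-0.0, 0.1, 0.4]
width: 0.704
grasp_force: 0.0
```

```bash
python3 - <<'E'
from wr import *
c=calibration("wrist"); p,d=get_image("wrist"); bars(p.astype(int),d,c); show()
p,d=get_image("top"); p0=np.load("top0.npz")["p"]; cv2.imwrite("pics/top1.png",p[:,:,::-1])
for nm,(u,v) in dict(cup=(166,232),vase=(405,168),dish=(423,250)).items():
    a=np.s_[v-25:v+25,u-25:u+25]; print(nm,np.abs(p[a].astype(int)-p0[a]).mean())
P=cloud(d,calibration("top"))-O; Q=np.dstack([P@us,P@uy,P@n])
m=(p.max(2)<45)&(Q[...,2]>80)&(Q[...,2]<94)
for k,(s,y,_) in K.items():
    t=Q[m&(np.hypot(Q[...,0]-s,Q[...,1]-y)<45)]
    if len(t)>30: print("topcam",k,len(t),cv2.minAreaRect(t[:,:2].astype(np.float32)))
E
```

```text
top 194 h 89.7 ((88.96271514892578, -15.019173622131348), (16.312963485717773, 9.167250633239746), 85.2518310546875)
left 880 h 90.4 ((-78.174560546875, 109.29544830322266), (67.36173248291016, 13.51085376739502), 43.10960388183594)
right 1591 h 90.7 ((-78.2509765625, -114.28936767578125), (67.62299346923828, 14.032622337341309), 19.897233963012695)
t 26.0833 q [-0.554 -0.593  2.32   0.424  1.009  0.651] pos [475.8 -48.  232.9] s,y,h [ -79.9 -112.8  172.8] phi 2.9 tilt err 0.38 F [-0.5 -0.3 -0.6] Tz 0.02 w 59.81786458223818 g 0.0
cup 5.459066666666667
vase 6.921866666666666
dish 5.238933333333334
topcam top 261 ((117.69156646728516, 0.06677818298339844), (68.00435638427734, 14.412365913391113), 30.540111541748047)
topcam left 206 ((-76.61976623535156, 111.96282958984375), (67.74070739746094, 13.94253158569336), 41.94669723510742)
topcam right 183 ((-76.64909362792969, -112.26785278320312), (67.43778991699219, 14.036092758178711), 21.198772430419922)
```

```bash
python3 -c "
from plant import *
print(finish_job())"
```

```text
the job is handed in; nothing more can be done
None
```

I turned all three knobs home against their stops, upper first, then left, then right. My first grip on the right knob slipped, so I gripped it again; the gripper is now open and clear, and the job is handed in at 26 s with no verdict returned.

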